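# Open the tub of mosaic tiles

### The arm

A 7-joint arm with a two-finger parallel gripper is mounted at the origin on the work surface. World frame = base frame: x ahead of the robot, y to its left, z up, the work surface at z = 0. Lengths are in m, angles in rad, forces in N, time in s.
With the tool pointing down it reaches from about 0.35 to 0.9 m from the base axis. Payload 19.9 kg.
Tool frame: the origin (TCP) lies midway between the tips of the shut fingers; the grasp point (between the pads) lies 19 mm behind it; z points along the fingers, y is the line along which they close (so a half turn about z gives the same grasp; the last joint's range is limited). The gripper opens to 94 mm and grips with 3 to 60 N. Pads are 16 mm wide; open, the fingers measure 119 mm over their backs; the gripper's body (75 mm by 177 mm) begins 78 mm behind the grasp point.
Start: joints at [-1.153, 0.417, -0.01, 1.614, 0.005, 1.111, -0.053], TCP at [0.277, 0.56, 0.182] pointing down, gripper open.
Joint ranges: [-2.81, 2.81], [-0.39, 2.02], [-1.27, 1.25], [0.06, 2.57], [-1.19, 4.33], [0.19, 2], [-2.82, 2.82]. Speed limits (rad/s): [1.89, 1.89, 2.39, 2.39, 3.01, 3.01, 3.01].

### API

Orientations are given as a unit quaternion [x, y, z, w].
In Python, from rig import arm gives the robot as it stands.
- The arm moves only by the tool servo_tool, never from a script. Its argument "steps" is a list of rows, each an object with "dp": the shift along the tool's x, y, z in cm, a list of three; "turn": the turn, a rotation vector about the tool's x, y, z in rad, a list of three; "hand": the finger opening in cm, from 0 to 9.4. A call has 1 to 8 rows; each row shifts and turns the commanded pose from where the row before left it, along the tool's axes as they then stand; what a row does not reach is not made up. A row lasts 1/8 s, in which the tool goes at most 62.5 mm and 10.7 degrees, less where a joint would pass 70% of its speed; a pose out of reach is approached as far as the arm can. A call is refused whole if a number of a shift passes 6.25 or a number of a turn 0.188, either way. A call with a gripper value outside its range is refused whole. The fingers move at their own pace and stop on an object; the grip force is fixed at half the most. Time passes only in rows, so rows that do not move let the fingers close. It gives the time, the measured TCP pose, the force, the opening and the grip force at its end, in the units of the state.
- arm.state(): the state, without advancing time (a new reading comes with each control period).
- arm.grab_frame(name): name is "side" or "top" or "wrist"; returns (picture, depth): 420x560x3 uint8, red, green, blue; 420x560 float32, m along the optical axis (not along the pixel's ray), 0 where there is no reading.
- arm.camera_params(name): a dict with "fx", "fy", "cx", "cy" (pixels), "R" (3x3) and "t" (3): a world point X has camera coordinates R X + t. Camera axes: x right, y down, z forward; pixel columns grow to the right and rows downward; lengths in m; the calibration is good to about 2 mm. A picture is of the moment at which its call begins: read the wrist's pose just before it. camera_params takes no time and is no camera call; for the wrist camera it gives the pose at the moment of the call.
- arm.sign_off(): hands the job in; it is judged then, once.
The state is a dict: "time_s": time; "joint_positions": joint angles; "qvel": joint speeds; "tau": joint torques, N m; "eef_pos": TCP position; "tcp_rot": TCP orientation; "force": force on the tool from outside, world axes, zero at the start; "wrist_torque": the same for the moment, N m; "finger_gap": finger opening in m; "finger_force": force on a finger pad.
Only numpy, scipy, OpenCV 4.12 (cv2) and the standard library are available. Lean on these libraries where they do the work, as an engineer would, in place of code of your own. Each camera call takes 0.05 s, during which the arm holds its last target. There are 200 camera calls.

### The job

Open the white tub of mosaic tiles for the class: turn its red lid counter-clockwise until the lugs come free in the slots of the collar, lift it off and lay it gently on the green cutting mat, right way up and flat. Leave the tub standing where it is and do not disturb the other things on the table.

Things in the scene. Friction and masses are not known exactly. Their poses are not given: they have to be found in the camera images.
- tub: white round plastic tub of glass mosaic tiles, 3.4 kg, loose on the table; its weight keeps it still while the lid is turned. 173 mm across at the collar on top, 145 mm high. A thin wire handle hangs down on its -x side. Origin: centre of its underside, z up; x axis points to the middle of one of the collar's three slots
- tub_seat (a point): centre of the flat seat on which the lid rests, on the tub's axis 130 mm above its underside. Collar round it: outer wall at radius 82.5 mm, and 9.5 mm above the seat a 5 mm thick inward overhang (inner edge at radius 74.5 mm, top 14.5 mm above the seat) that holds the lid's lugs down everywhere but at the slots
- tub_slot (a point): middle of one slot, 78 mm out from point tub_seat along the tub's x axis, at seat height. Three slots, at 0, 120 and 240 degrees, each a 44 degree wide gap in the overhang with a small blue mark in its middle. A stop at the counter-clockwise end (from above) of each slot ends the unlocking turn when the lid's lug is about 7 degrees past the middle of the slot
- lid: red bayonet lid, 0.13 to 0.27 kg, loose in the collar with about 2.5 mm play. Disc of radius 71 mm, 13 mm thick. Origin: centre of its flat underside, z up; x axis along the grip bar. It starts locked, x axis 46 to 62 degrees clockwise (from above) of the tub's x axis. Turned counter-clockwise till the two x axes match, it lifts straight out (free within about 6 degrees either side)
- lid_lug (a point): outer end of one lug, on the lid's x axis 80 mm from its centre, at underside height. Three equal lugs at 0, 120 and 240 degrees, each 30 degrees wide, 6 mm thick, underside flush with the disc's; a white dot on the disc's top, 57 mm from the centre, marks each. The lid is open when this lug lies in the slot at point tub_slot
- lid_grip (a point): on the lid's axis, 35 mm above its underside: the place to pinch the upright red grip bar across the top of the lid. The bar runs along the lid's x axis, 98 mm long, 16 mm wide, from 13 mm (the disc's flat top) to 43 mm above the underside. The fingers close along the lid's y axis
- mat: dark green cutting mat with a pale grid, 220 mm (its x) by 280 mm (its y), 2 mm thick, fixed to the table and empty. Origin: centre of its underside, so its top is 2 mm above the origin
- cup: bystander: small blue cup of tiles, 62 mm across and 45 mm high, standing 125 to 140 mm from the tub's axis on the tub's +x side. Origin: centre of its underside
- nippers: bystander: tile nippers with red handles, lying flat just beyond the far edge of the mat, about 195 mm long, 75 mm wide, 16 mm high. Origin: middle, on the table
- scissors: bystander: scissors with purple handles, lying flat on the left near the robot, about 175 mm long. Origin: at the pivot, on the table
- glue: bystander: white glue bottle with an orange cap, 62 mm across, 170 mm high, on the left. Origin: centre of its underside
- pencils: bystander: blue pot of coloured pencils, 76 mm across, 180 mm high with the pencils, in the middle of the far side. Origin: centre of its underside
- tape: bystander: roll of beige masking tape lying flat, 104 mm across, 24 mm high, on the right near the robot. Origin: centre of its underside
- trivet: bystander: half-finished round mosaic board, 180 mm across, 16 mm high, on the right. Origin: centre of its underside
Mind the look-alikes: they are no part of the job. Of the things shaped like the lid, the red one is meant.

How it is judged:
By the outcome, as a careful person would: the job done as asked, in the order asked, and still so for the second after the job is handed in, with the robot touching nothing.
It also fails if it takes over 48 s, if anything falls off the work surface, if the arm or the gripper's body presses on something with over 40 N, if the wrist force passes 120 N, or if a joint passes its speed limit or range.

## Working session

There is one attempt and no reset: what is moved stays moved. The work goes in short steps, Python scripts to look and compute and a tool call to move; the robot and the scene stay as the last step left them, time stands still between calls to the robot, and variables do not carry over. Pictures are saved under pics/ and viewed, at most 10 in all, crops included, and the job is handed in when it is done.

Besides the shell and the picture viewer there is one more tool, called after ">>>" by a JSON object that holds its "method" and its "body", one argument or row to a line. servo_tool: Moves the arm, as the interface text tells. Its arguments: {"type":"object","properties":{"steps":{"type":"array","items":{"type":"object","properties":{"dp":{"type":"array","items":{"type":"number"}},"turn":{"type":"array","items":{"type":"number"}},"hand":{"type":"number"}}}}},"required":["steps"]}

```bash
mkdir -p pics; cat > h.py <<'E'
import numpy as np,cv2
from rig import arm
def grab(n):
    p=arm.camera_params(n); im,d=arm.grab_frame(n); return im,d,p
def pts(d,p):
    v,u=np.mgrid[0:420,0:560]
    c=np.stack([(u-p['cx'])/p['fx']*d,(v-p['cy'])/p['fy']*d,d],-1)
    return (c-np.array(p['t']))@np.array(p['R'])
def plane(u,v,z,p):
    R=np.array(p['R']);t=np.array(p['t']);o=-R.T@t
    r=R.T@np.array([(u-p['cx'])/p['fx'],(v-p['cy'])/p['fy'],1]);return o+r*(z-o[2])/r[2]
def save(n,im): cv2.imwrite('pics/'+n,cv2.cvtColor(im,cv2.COLOR_RGB2BGR))
E
python3 - <<'E'
from h import *
for n in ['top','side']:
    im,d,p=grab(n); save(n+'1.png',im); np.savez(n+'1.npz',im=im,d=d,**{k:np.array(v) for k,v in p.items()}); print(n,p['fx'],-np.array(p['R']).T@np.array(p['t']))
print(arm.state())
E
```

```text
top 501.2162997399949 [ 0.32286515 -0.00449505  1.62431944]
side 426.2615823070038 [-0.14535672 -0.82303718  0.91096509]
{'time_s': 0.1, 'joint_positions': array([-1.15252322,  0.41791596, -0.01032794,  1.6140573 ,  0.00468752,
        1.11072425, -0.05300363]), 'qvel': array([ 0.00020682,  0.0001192 ,  0.00045549, -0.00120042, -0.00088998,
        0.00056974, -0.00018884]), 'tau': array([ 7.62908930e-04, -8.52573824e+01,  6.39398228e-01, -4.26698291e+01,
       -4.89771646e-02,  1.63589744e-02, -1.24120277e-05]), 'eef_pos': array([0.27718083, 0.55978911, 0.18191053]), 'tcp_rot': array([ 2.27856625e-01,  9.73694545e-01, -5.32471190e-04, -9.19949007e-05]), 'force': array([-0.23801634, -0.09159794,  0.89058916]), 'wrist_torque': array([-0.02183475, -0.01567775, -0.00256185]), 'finger_force': 0.0, 'finger_gap': 0.09393788080303754}
```

View pics/top1.png

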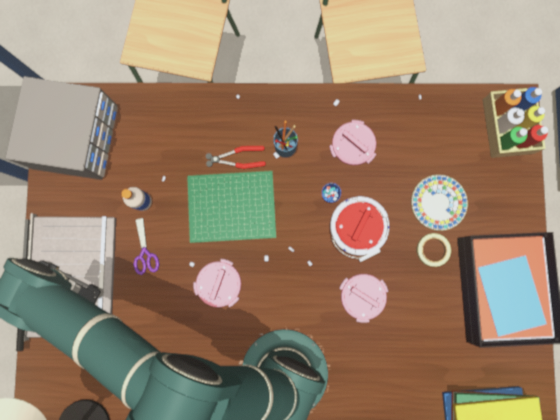

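View pics/side1.png

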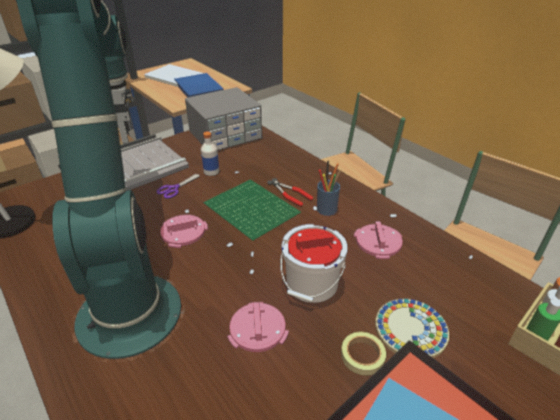

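The top view shows four lid-shaped things: pink lids at (354,143), (218,284) and (363,297), and the red lid in the tub at (360,227). The red one is meant. The mat is at (232,206) and the cup at (331,193). Next I measure and take one close crop.

```bash
python3 - <<'E'
from h import *
D=np.load('top1.npz'); im,d=D['im'],D['d']; p={k:D[k] for k in('fx','fy','cx','cy','R','t')}
P=pts(d,p); hsv=cv2.cvtColor(im,cv2.COLOR_RGB2HSV); H,S,V=[hsv[...,i].astype(int) for i in range(3)]
roi=np.zeros(H.shape,bool); roi[185:270,318:400]=1
red=roi&((H<8)|(H>172))&(S>150)&(P[...,2]>.1)
q=P[red]; print('red',q.shape,np.median(q,0),np.percentile(q[:,2],[5,50,95,99]))
top=red&(P[...,2]>np.median(q[:,2])+.018); b=P[top]; (c,sz,a)=cv2.minAreaRect((b[:,:2]*1000).astype(np.float32)); print('bar',len(b),b.mean(0),c,sz,a)
w=np.linalg.svd(b[:,:2]-b[:,:2].mean(0))[2][0]; print('dir deg',np.degrees(np.arctan2(w[1],w[0])))
rim=roi&(S<60)&(V>150)&(P[...,2]>.13); r=P[rim]; print('rim',len(r),cv2.minEnclosingCircle((r[:,:2]*1000).astype(np.float32)),np.median(r[:,2]))
g=(H>60)&(H<90)&(S>80)&(abs(P[...,2])<.02); g[:, :180]=0; g[:,285:]=0; g[:165]=0; g[250:]=0
b=P[g]; print('mat',cv2.minAreaRect((b[:,:2]*1000).astype(np.float32)),np.median(b[:,2]))
for n,(u,v,z) in dict(cup=(331,193,.045),pencil=(286,140,.1),tape=(434,250,.024),pink1=(354,143,.02),pink3=(363,297,.02),nip=(235,157,.01)).items(): print(n,plane(u,v,z,p))
c=im[175:280,305:415]; save('crop.png',cv2.resize(c,None,fx=5,fy=5,interpolation=cv2.INTER_CUBIC))
E
```

```text
red (1523, 3) [ 0.45494545 -0.2200531   0.14424003] [0.138413   0.14424003 0.17393553 0.17864512]
bar 194 [ 0.45196544 -0.21753112  0.20256394] (392.26275634765625, -139.28744506835938) (51.76415252685547, 298.7650451660156) 37.07109832763672
dir deg -48.059534098378585
rim 747 ((412.2359619140625, -149.90151977539062), 170.67578125) 0.14290026803499262
mat ((531.5675048828125, 176.22543334960938), (216.25160217285156, 276.6967468261719), 3.9385268688201904) 0.002158518251877794
cup [ 0.56840118 -0.14731244  0.045     ]
pencil [ 0.72616634 -0.00331486  0.1       ]
tape [ 0.38957505 -0.47567733  0.024     ]
pink1 [ 0.7380636 -0.2258302  0.02     ]
pink3 [ 0.24056844 -0.24853679  0.02      ]
nip [0.69219638 0.1640976  0.01      ]
```

View pics/crop.png

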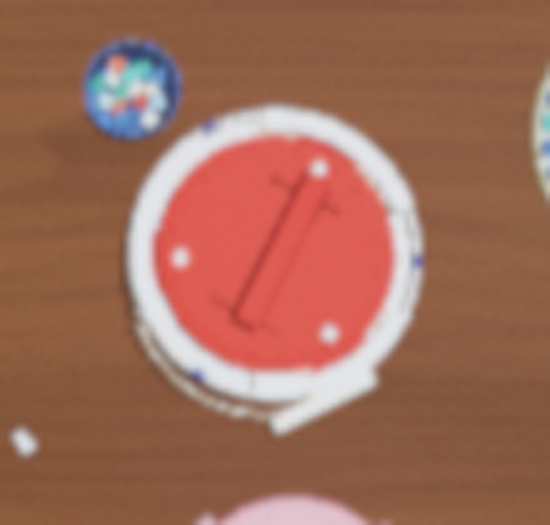

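The crop confirms the red lid. Its dots are at crop pixels (319,168), at the end of the bar, (180,258) and (331,333). The blue slot marks are at (208,125), next to the cup, (418,260) and (197,376).

```bash
python3 - <<'E'
from h import *
from scipy.spatial.transform import Rotation as Ro
D=np.load('top1.npz'); p={k:D[k] for k in('fx','fy','cx','cy','R','t')}
f=lambda L,z:np.array([plane(u/5+305-.4,v/5+175-.4,z,p)[:2] for u,v in L])
d=f([(319,168),(180,258),(331,333)],.143); m=f([(208,125),(197,376),(418,260)],.1445)
for n,q in(('dots',d),('marks',m)):
    c=q.mean(0); v=q-c; print(n,c,np.hypot(*v.T),np.degrees(np.arctan2(v[:,1],v[:,0])))
s=arm.state(); R=Ro.from_quat(s['tcp_rot']).as_matrix(); print(R.round(3)); 
print('wrist cam in tool', end=' '); w=arm.camera_params('wrist'); o=-np.array(w['R']).T@w['t']; print(R.T@(o-s['eef_pos']), R.T@np.array(w['R']).T)
E
```

```text
dots [ 0.45711303 -0.22357725] [0.05695652 0.05739534 0.05690357] [ -26.97141581   93.34495336 -146.42997537]
marks [ 0.45673856 -0.22196655] [0.08563899 0.086352   0.08501683] [ 26.72320791 147.47644006 -92.48245836]
[[-0.896  0.444 -0.   ]
 [ 0.444  0.896 -0.001]
 [-0.    -0.001 -1.   ]]
wrist cam in tool [ 0.08119357 -0.00027582 -0.20216293] [[ 4.39412740e-04 -9.60955102e-01 -2.76703991e-01]
 [ 9.99999841e-01  3.24482551e-04  4.61140828e-04]
 [-3.53350015e-04 -2.76704150e-01  9.60955092e-01]]
```

>>> {"method": "servo_tool", "body": {
  "steps": [
    {"dp": [-5.6,-1.0,-1.5],"turn": [0,0,0.098],"hand": 9.4},
    {"dp": [-5.6,-1.0,-1.5],"turn": [0,0,0.098],"hand": 9.4},
    {"dp": [-5.6,-1.0,-1.5],"turn": [0,0,0.098],"hand": 9.4},
    {"dp": [-5.6,-1.0,-1.5],"turn": [0,0,0.098],"hand": 9.4},
    {"dp": [-5.6,-1.0,-1.5],"turn": [0,0,0.098],"hand": 9.4},
    {"dp": [-5.6,-1.0,-1.5],"turn": [0,0,0.098],"hand": 9.4},
    {"dp": [-5.6,-1.0,0],"turn": [0,0,0.098],"hand": 9.4},
    {"dp": [-5.6,-1.0,0],"turn": [0,0,0.098],"hand": 9.4}
  ]
}}

```text
time_s: 1.1
eef_pos: [0.5251, 0.1898, 0.2723]
tcp_rot: [0.584, 0.812, -0.0, 0.0]
force: [0.9, 0.0, -0.5]
finger_gap: 0.0938
finger_force: 0.0
```

>>> {"method": "servo_tool", "body": {
  "steps": [
    {"dp": [-5.3,-0.8,0],"turn": [0,0,0.175],"hand": 9.4},
    {"dp": [-5.3,0,0],"turn": [0,0,0.175],"hand": 9.4},
    {"dp": [-5.3,0.5,0],"turn": [0,0,0.175],"hand": 9.4},
    {"dp": [-5.0,1.5,0],"turn": [0,0,0.175],"hand": 9.4},
    {"dp": [-4.5,2.0,0],"turn": [0,0,0.175],"hand": 9.4},
    {"dp": [-4.0,2.5,0],"turn": [0,0,0.175],"hand": 9.4},
    {"dp": [0,0,0],"turn": [0,0,0.175],"hand": 9.4},
    {"dp": [0,0,0],"turn": [0,0,0.175],"hand": 9.4}
  ]
}}

```text
time_s: 2.1
eef_pos: [0.5533, -0.1155, 0.2722]
tcp_rot: [0.97, 0.243, -0.0, 0.0]
force: [-0.4, 1.0, 0.6]
finger_gap: 0.0939
finger_force: 0.0
```

```bash
cat >> h.py <<'E'
from scipy.spatial.transform import Rotation as Ro
def go(x,y,z,a=None):
    s=arm.state(); R=Ro.from_quat(s['tcp_rot']).as_matrix(); an=np.degrees(np.arctan2(R[1,0],R[0,0]))
    print('t',round(s['time_s'],2),'pos',s['eef_pos'].round(4),'ang',an.round(2),'tilt',R[:,2].round(3),'F',s['force'].round(1),'q',s['joint_positions'].round(2))
    print('dp cm',(R.T@(np.array([x,y,z])-s['eef_pos'])*100).round(2), 'turn z',None if a is None else np.radians((an-a+180)%360-180).round(3))
E
python3 -c "
from h import *
go(.457,-.223,.25,-26.7)"
```

```text
t 2.1 pos [ 0.5533 -0.1155  0.2722] ang 28.13 tilt [-0.001 -0.    -1.   ] F [-0.4  1.   0.6] q [-0.41  0.28  0.7   1.67 -0.19  1.26 -0.75]
dp cm [-13.56   4.95   2.23] turn z 0.957
```

>>> {"method": "servo_tool", "body": {
  "steps": [
    {"dp": [-4.5,1.7,0],"turn": [0,0,0],"hand": 9.4},
    {"dp": [-4.5,1.7,0],"turn": [0,0,0],"hand": 9.4},
    {"dp": [-4.5,1.6,0],"turn": [0,0,0.18],"hand": 9.4},
    {"dp": [0,0,0],"turn": [0,0,0.18],"hand": 9.4},
    {"dp": [0,0,0],"turn": [0,0,0.18],"hand": 9.4},
    {"dp": [0,0,0],"turn": [0,0,0.18],"hand": 9.4},
    {"dp": [0,0,0],"turn": [0,0,0.18],"hand": 9.4},
    {"dp": [0,0,0],"turn": [0,0,0.057],"hand": 9.4}
  ]
}}

```text
time_s: 3.1
eef_pos: [0.4587, -0.2231, 0.2723]
tcp_rot: [0.973, -0.229, -0.0, 0.0]
force: [0.6, 0.5, -0.3]
finger_gap: 0.0942
finger_force: 0.0
```

```bash
python3 -c "
from h import *
go(.457,-.223,.25,-26.7)
im,d,p=grab('wrist'); save('w1.png',im); np.savez('w1.npz',im=im,d=d,**{k:np.array(v) for k,v in p.items()})
"
```

```text
t 3.1 pos [ 0.4587 -0.2231  0.2723] ang -26.53 tilt [-0.  0. -1.] F [ 0.6  0.5 -0.3] q [-0.4   0.18  0.91  1.8  -0.15  1.23 -1.49]
dp cm [-0.15  0.06  2.23] turn z 0.003
```

View pics/w1.png

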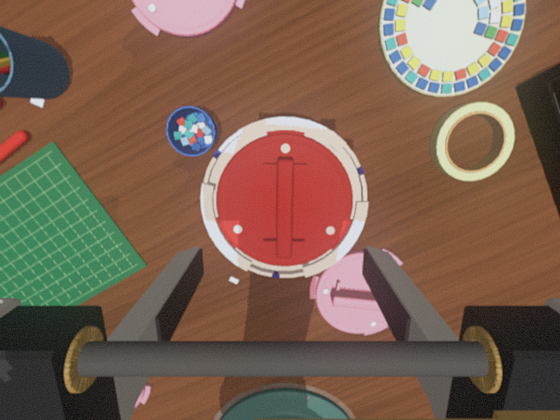

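The wrist view shows the dots at (285,148), (237,230) and (330,230), and blue marks at (208,153), (362,170) and (276,276). The bar runs vertically at u=285.

```bash
python3 - <<'E'
from h import *
D=np.load('w1.npz'); p={k:D[k] for k in('fx','fy','cx','cy','R','t')}; im,d=D['im'],D['d']
hsv=cv2.cvtColor(im,cv2.COLOR_RGB2HSV).astype(int); H,S,V=hsv[...,0],hsv[...,1],hsv[...,2]
def cen(m,u,v,r=9):
    k=np.zeros(m.shape,bool);k[v-r:v+r+1,u-r:u+r+1]=1; y,x=np.nonzero(m&k); return x.mean(),y.mean()
for n,m,L,z in(('dots',(S<90)&(V>150),[(285,148),(237,230),(330,230)],.143),('marks',(H>105)&(H<130)&(S>110),[(208,153),(276,276),(362,170)],.1445)):
    q=np.array([plane(*cen(m,*a),z,p)[:2] for a in L]); c=q.mean(0); v=q-c; print(n,c,np.hypot(*v.T),np.degrees(np.arctan2(v[:,1],v[:,0])))
P=pts(d,p); print('bar z',P[190:215,283:287,2].mean(),'disc z',P[190:215,250:255,2].mean())
b=[plane(u,v,.173,p) for u,v in((278.5,200),(292.5,200))]; print(b)
go(.457,-.223,.148,-26.7)
E
```

```text
dots [ 0.45384316 -0.22265961] [0.05676828 0.05678176 0.05674271] [ -27.28558918   92.75205568 -147.25497914]
marks [ 0.4581851  -0.22102278] [0.09076946 0.0844015  0.08538812] [ 27.74820805 149.53711374 -95.0933486 ]
bar z 0.17587030326177416 disc z 0.1430427710517822
[array([ 0.46603963, -0.22283386,  0.173     ]), array([ 0.46017762, -0.23459064,  0.173     ])]
t 3.15 pos [ 0.4586 -0.2231  0.2723] ang -26.61 tilt [-0.  0. -1.] F [-0.5  0.9  1.2] q [-0.4   0.18  0.91  1.8  -0.15  1.23 -1.49]
dp cm [-0.15  0.06 12.43] turn z 0.002
```

>>> {"method": "servo_tool", "body": {
  "steps": [
    {"dp": [-0.3,0.1,3],"turn": [0,0,0.01],"hand": 9.4},
    {"dp": [0,0,3],"turn": [0,0,0],"hand": 9.4},
    {"dp": [0,0,3],"turn": [0,0,0],"hand": 9.4},
    {"dp": [0,0,2],"turn": [0,0,0],"hand": 9.4},
    {"dp": [0,0,1.3],"turn": [0,0,0],"hand": 9.4},
    {"dp": [0,0,0],"turn": [0,0,0],"hand": 5},
    {"dp": [0,0,0],"turn": [0,0,0],"hand": 3},
    {"dp": [0,0,0],"turn": [0,0,0],"hand": 2.2}
  ]
}}

```text
time_s: 4.15
eef_pos: [0.456, -0.223, 0.1501]
tcp_rot: [0.973, -0.232, 0.001, -0.0]
force: [0.1, -0.1, -0.5]
finger_gap: 0.0677
finger_force: 0.0
```

>>> {"method": "servo_tool", "body": {
  "steps": [
    {"dp": [0,0,0],"hand": 1.2},
    {"dp": [0,0,0],"hand": 1.2},
    {"dp": [0,0,0],"hand": 0.5},
    {"dp": [0,0,0],"hand": 0.5}
  ]
}}

```text
validation failed for argument at $.st...
```

```bash
python3 -c "
from h import *
s=arm.state();print(s['finger_gap'],s['finger_force'],s['wrist_torque'])
go(.455,-.223,.148,-27)"
```

```text
0.06773975039116394 0.0 [0.07762789 0.10259896 0.06651112]
t 4.15 pos [ 0.456  -0.223   0.1501] ang -26.87 tilt [ 0.001 -0.    -1.   ] F [ 0.1 -0.1 -0.5] q [-0.31  0.33  0.85  1.96 -0.3   0.98 -1.36]
dp cm [-0.09  0.05  0.21] turn z 0.002
```

>>> {"method": "servo_tool", "body": {
  "steps": [
    {"dp": [0,0,0.1],"turn": [0,0,0],"hand": 4},
    {"dp": [0,0,0],"turn": [0,0,0],"hand": 3},
    {"dp": [0,0,0],"turn": [0,0,0],"hand": 2.2},
    {"dp": [0,0,0],"turn": [0,0,0],"hand": 2.0},
    {"dp": [0,0,0],"turn": [0,0,0],"hand": 1.4},
    {"dp": [0,0,0],"turn": [0,0,0],"hand": 0.5},
    {"dp": [0,0,0],"turn": [0,0,0],"hand": 0.5},
    {"dp": [0,0,0],"turn": [0,0,0],"hand": 0.5}
  ]
}}

```text
time_s: 5.15
eef_pos: [0.4556, -0.2229, 0.1485]
tcp_rot: [0.973, -0.232, -0.0, 0.0]
force: [-0.5, -1.0, -0.4]
finger_gap: 0.0143
finger_force: 30.0
```

```bash
python3 -c "
from h import *
s=arm.state();print(s['finger_gap'],s['finger_force'],s['wrist_torque'])
go(.455,-.223,.148,-27)"
```

```text
0.014304574209037397 29.99953418970108 [0.00323519 0.20481165 0.02416041]
t 5.15 pos [ 0.4556 -0.2229  0.1485] ang -26.88 tilt [-0. -0. -1.] F [-0.5 -1.  -0.4] q [-0.31  0.33  0.85  1.96 -0.3   0.98 -1.36]
dp cm [-0.05  0.04  0.05] turn z 0.002
```

>>> {"method": "servo_tool", "body": {
  "steps": [
    {"dp": [0,0,0],"turn": [0,0,-0.04],"hand": 0.5},
    {"dp": [0,0,0],"turn": [0,0,-0.08],"hand": 0.5},
    {"dp": [0,0,0],"turn": [0,0,-0.08],"hand": 0.5},
    {"dp": [0,0,0],"turn": [0,0,-0.08],"hand": 0.5},
    {"dp": [0,0,0],"turn": [0,0,-0.08],"hand": 0.5},
    {"dp": [0,0,0],"turn": [0,0,-0.08],"hand": 0.5},
    {"dp": [0,0,0],"turn": [0,0,-0.08],"hand": 0.5},
    {"dp": [0,0,0],"turn": [0,0,0],"hand": 0.5}
  ]
}}

```text
time_s: 6.15
eef_pos: [0.4556, -0.2228, 0.1485]
tcp_rot: [1.0, 0.026, 0.0, -0.0]
force: [-0.2, 0.1, 0.2]
finger_gap: 0.0145
finger_force: 30.0
```

```bash
python3 -c "
from h import *
s=arm.state();print(s['finger_gap'],s['finger_force'],s['wrist_torque'])
go(.4556,-.2229,.1485,27.5)"
```

```text
0.014494762379767252 30.000281631946564 [0.08320396 0.10187858 0.02917066]
t 6.15 pos [ 0.4556 -0.2228  0.1485] ang 2.96 tilt [ 0.  0. -1.] F [-0.2  0.1  0.2] q [-0.22  0.3   0.74  1.96 -0.25  0.97 -0.89]
dp cm [-0.    0.01  0.  ] turn z -0.428
```

>>> {"method": "servo_tool", "body": {
  "steps": [
    {"dp": [0,0,0],"turn": [0,0,-0.08],"hand": 0.5},
    {"dp": [0,0,0],"turn": [0,0,-0.08],"hand": 0.5},
    {"dp": [0,0,0],"turn": [0,0,-0.08],"hand": 0.5},
    {"dp": [0,0,0],"turn": [0,0,-0.08],"hand": 0.5},
    {"dp": [0,0,0],"turn": [0,0,-0.08],"hand": 0.5},
    {"dp": [0,0,0],"turn": [0,0,-0.028],"hand": 0.5},
    {"dp": [0,0,0],"turn": [0,0,0],"hand": 0.5}
  ]
}}

```text
time_s: 7.02
eef_pos: [0.4556, -0.2229, 0.1485]
tcp_rot: [0.972, 0.236, -0.0, 0.0]
force: [-0.3, -0.2, -0.1]
finger_gap: 0.0142
finger_force: 30.0
```

```bash
python3 -c "
from h import *
s=arm.state();print(s['finger_gap'],s['finger_force'],s['wrist_torque'])
go(.4556,-.2229,.1485,27.5)
im,d,p=grab('wrist'); np.savez('w2.npz',im=im,d=d,**{k:np.array(v) for k,v in p.items()}); save('w2.png',im)"
```

```text
0.01421113311830876 30.017615854740143 [ 0.01318736  0.11927528 -0.01658924]
t 7.03 pos [ 0.4556 -0.2229  0.1485] ang 27.34 tilt [-0. -0. -1.] F [-0.3 -0.2 -0.1] q [-0.16  0.29  0.65  1.96 -0.21  0.96 -0.5 ]
dp cm [-0.  0. -0.] turn z -0.003
```

View pics/w2.png

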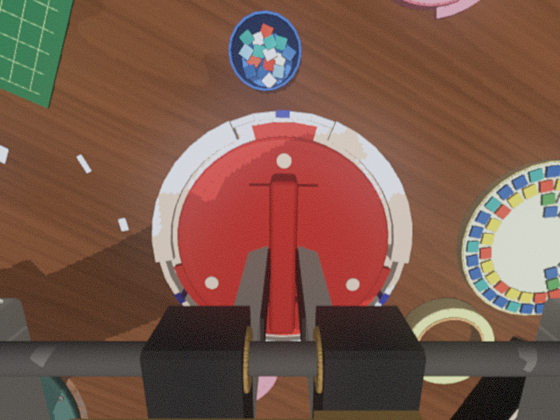

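The red lug (columns 253–316) sits centred in the slot (233–336), under the blue mark at u=283. The lid is open, so I lift straight up.

>>> {"method": "servo_tool", "body": {
  "steps": [
    {"dp": [0,0,-0.2],"turn": [0,0,0],"hand": 0.5},
    {"dp": [0,0,-0.4],"turn": [0,0,0],"hand": 0.5},
    {"dp": [0,0,-0.5],"turn": [0,0,0],"hand": 0.5},
    {"dp": [0,0,-0.5],"turn": [0,0,0],"hand": 0.5},
    {"dp": [0,0,-0.7],"turn": [0,0,0],"hand": 0.5}
  ]
}}

```text
time_s: 7.7
eef_pos: [0.4556, -0.2228, 0.1719]
tcp_rot: [0.971, 0.237, -0.0, 0.0]
force: [0.2, 0.4, -1.7]
finger_gap: 0.0143
finger_force: 30.0
```

>>> {"method": "servo_tool", "body": {
  "steps": [
    {"dp": [0,0,-1.5],"turn": [0,0,0],"hand": 0.5},
    {"dp": [0,0,-2.5],"turn": [0,0,0],"hand": 0.5},
    {"dp": [0,0,-2.5],"turn": [0,0,0],"hand": 0.5},
    {"dp": [1.0,-1.3,-1.5],"turn": [0,0,0],"hand": 0.5},
    {"dp": [2.0,-2.5,0],"turn": [0,0,0],"hand": 0.5},
    {"dp": [3.0,-3.8,0],"turn": [0,0,0],"hand": 0.5},
    {"dp": [3.0,-3.8,0],"turn": [0,0,0],"hand": 0.5},
    {"dp": [3.0,-3.8,0],"turn": [0,0,0],"hand": 0.5}
  ]
}}

```text
time_s: 8.7
eef_pos: [0.4923, -0.0312, 0.2526]
tcp_rot: [0.972, 0.237, 0.001, 0.0]
force: [0.4, -0.3, -1.8]
finger_gap: 0.0148
finger_force: 30.0
```

>>> {"method": "servo_tool", "body": {
  "steps": [
    {"dp": [3.0,-3.8,0],"turn": [0,0,0],"hand": 0.5},
    {"dp": [3.0,-3.8,0],"turn": [0,0,0],"hand": 0.5},
    {"dp": [3.0,-3.8,0],"turn": [0,0,0],"hand": 0.5},
    {"dp": [3.0,-3.8,0],"turn": [0,0,0],"hand": 0.5},
    {"dp": [1.0,-1.3,0],"turn": [0,0,0],"hand": 0.5},
    {"dp": [0,0,0],"turn": [0,0,0],"hand": 0.5}
  ]
}}

```text
time_s: 9.45
eef_pos: [0.5315, 0.174, 0.2518]
tcp_rot: [0.971, 0.238, 0.0, 0.0]
force: [-0.7, -1.0, -2.9]
finger_gap: 0.0145
finger_force: 30.0
```

```bash
python3 -c "
from h import *
s=arm.state();print(s['finger_gap'],s['finger_force'],s['wrist_torque'])
go(.5316,.1762,.0215,27.5)
im,d,p=grab('side'); save('s2.png',im)"
```

```text
0.014504240477072793 29.997616410255432 [-0.04779676  0.17051257 -0.0624831 ]
t 9.45 pos [0.5315 0.174  0.2518] ang 27.49 tilt [ 0. -0. -1.] F [-0.7 -1.  -2.9] q [-0.7   0.25  0.39  1.71 -0.1   1.2  -1.37]
dp cm [ 0.11 -0.21 23.03] turn z -0.0
```

View pics/s2.png

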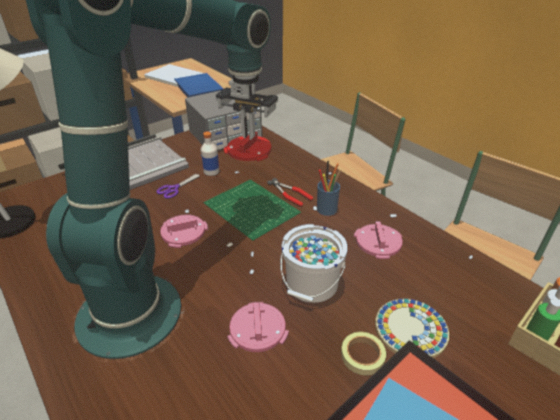

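The lid hangs level from the gripper at (250,148) above the mat. The tub at (313,262) is open and has not moved. Now I lower it, slowly near the end.

>>> {"method": "servo_tool", "body": {
  "steps": [
    {"dp": [0.1,-0.2,3],"turn": [0,0,0],"hand": 0.5},
    {"dp": [0,0,4],"turn": [0,0,0],"hand": 0.5},
    {"dp": [0,0,4],"turn": [0,0,0],"hand": 0.5},
    {"dp": [0,0,4],"turn": [0,0,0],"hand": 0.5},
    {"dp": [0,0,3],"turn": [0,0,0],"hand": 0.5},
    {"dp": [0,0,2],"turn": [0,0,0],"hand": 0.5},
    {"dp": [0,0,1.5],"turn": [0,0,0],"hand": 0.5},
    {"dp": [0,0,0.5],"turn": [0,0,0],"hand": 0.5}
  ]
}}

```text
time_s: 10.5
eef_pos: [0.5315, 0.175, 0.0312]
tcp_rot: [0.972, 0.237, -0.0, 0.0]
force: [0.7, -0.3, -2.5]
finger_gap: 0.0147
finger_force: 30.0
```

>>> {"method": "servo_tool", "body": {
  "steps": [
    {"dp": [0,0,0.2],"turn": [0,0,0],"hand": 0.5},
    {"dp": [0,0,0.2],"turn": [0,0,0],"hand": 0.5},
    {"dp": [0,0,0.1],"turn": [0,0,0],"hand": 0.5},
    {"dp": [0,0,0.1],"turn": [0,0,0],"hand": 0.5},
    {"dp": [0,0,0],"turn": [0,0,0],"hand": 0.5}
  ]
}}

```text
time_s: 11.12
eef_pos: [0.5315, 0.1759, 0.0255]
tcp_rot: [0.971, 0.237, 0.0, 0.0]
force: [-1.7, -0.5, -1.5]
finger_gap: 0.0145
finger_force: 30.0
```

>>> {"method": "servo_tool", "body": {
  "steps": [
    {"dp": [0,0,0.1],"turn": [0,0,0],"hand": 0.5},
    {"dp": [0,0,0.1],"turn": [0,0,0],"hand": 0.5},
    {"dp": [0,0,0.1],"turn": [0,0,0],"hand": 0.5},
    {"dp": [0,0,0],"turn": [0,0,0],"hand": 0.5}
  ]
}}

```text
time_s: 11.62
eef_pos: [0.5314, 0.1759, 0.0224]
tcp_rot: [0.971, 0.237, -0.0, 0.0]
force: [-0.3, 0.4, -2.2]
finger_gap: 0.0145
finger_force: 30.0
```

>>> {"method": "servo_tool", "body": {
  "steps": [
    {"dp": [0,0,0.1],"turn": [0,0,0],"hand": 0.5},
    {"dp": [0,0,0],"turn": [0,0,0],"hand": 0.5}
  ]
}}

```text
time_s: 11.88
eef_pos: [0.5314, 0.1759, 0.0214]
tcp_rot: [0.971, 0.237, -0.0, 0.0]
force: [-0.6, -0.6, -3.9]
finger_gap: 0.0145
finger_force: 30.0
```

>>> {"method": "servo_tool", "body": {
  "steps": [
    {"dp": [0,0,0.05],"turn": [0,0,0],"hand": 0.5},
    {"dp": [0,0,0.05],"turn": [0,0,0],"hand": 0.5},
    {"dp": [0,0,0],"turn": [0,0,0],"hand": 0.5}
  ]
}}

```text
time_s: 12.25
eef_pos: [0.5315, 0.1759, 0.0205]
tcp_rot: [0.971, 0.237, 0.0, 0.0]
force: [-1.2, -0.6, -0.8]
finger_gap: 0.0144
finger_force: 30.0
```

>>> {"method": "servo_tool", "body": {
  "steps": [
    {"dp": [0,0,0.05],"turn": [0,0,0],"hand": 0.5},
    {"dp": [0,0,0],"turn": [0,0,0],"hand": 0.5}
  ]
}}

```text
time_s: 12.5
eef_pos: [0.5315, 0.176, 0.0204]
tcp_rot: [0.971, 0.237, 0.0, -0.0]
force: [-3.0, -0.5, 8.8]
finger_gap: 0.014
finger_force: 30.0
```

Contact on the mat (+8.8 N, at the expected height). Release slowly and withdraw.

>>> {"method": "servo_tool", "body": {
  "steps": [
    {"dp": [0,0,0],"turn": [0,0,0],"hand": 1.6},
    {"dp": [0,0,0],"turn": [0,0,0],"hand": 2.2},
    {"dp": [0,0,0],"turn": [0,0,0],"hand": 3.5},
    {"dp": [0,0,0],"turn": [0,0,0],"hand": 5},
    {"dp": [0,0,0],"turn": [0,0,0],"hand": 5},
    {"dp": [0,0,0],"turn": [0,0,0],"hand": 5},
    {"dp": [0,0,-1],"turn": [0,0,0],"hand": 5},
    {"dp": [0,0,-2],"turn": [0,0,0],"hand": 5}
  ]
}}

```text
time_s: 13.5
eef_pos: [0.5311, 0.1757, 0.0504]
tcp_rot: [0.972, 0.237, -0.0, 0.0]
force: [-0.5, 0.3, 0.1]
finger_gap: 0.05
finger_force: 0.0
```

>>> {"method": "servo_tool", "body": {
  "steps": [
    {"dp": [0,0,-4],"turn": [0,0,0],"hand": 5},
    {"dp": [0,0,-4],"turn": [0,0,0],"hand": 5},
    {"dp": [0,0,-4],"turn": [0,0,0],"hand": 5},
    {"dp": [0,0,-4],"turn": [0,0,0],"hand": 5},
    {"dp": [0,0,-2],"turn": [0,0,0],"hand": 5},
    {"dp": [0,0,0],"turn": [0,0,0],"hand": 5}
  ]
}}

```text
time_s: 14.25
eef_pos: [0.5321, 0.1761, 0.2317]
tcp_rot: [0.971, 0.237, 0.001, -0.0]
force: [-0.2, 0.2, -0.2]
finger_gap: 0.0498
finger_force: 0.0
```

```bash
python3 -c "
from h import *
go(.5316,.1762,.0215)
im,d,p=grab('wrist'); P=pts(d,p); h=cv2.cvtColor(im,cv2.COLOR_RGB2HSV).astype(int)
m=((h[...,0]<6)|(h[...,0]>174))&(h[...,1]>170)&(P[...,2]<.03)&(P[...,2]>.005)&(np.hypot(P[...,0]-.53,P[...,1]-.176)<.08); q=P[m]
print('lid disc',q.mean(0),np.linalg.lstsq(np.c_[q[:,:2]-q[:,:2].mean(0),np.ones(len(q))],q[:,2],rcond=None)[0])
im2,_,_=grab('side'); save('fin.png',cv2.resize(np.hstack([im,im2]),(800,300)))"
```

```text
t 14.25 pos [0.5321 0.1761 0.2317] ang 27.43 tilt [ 0.003  0.001 -1.   ] F [-0.2  0.2 -0.2] q [-0.7   0.27  0.4   1.73 -0.11  1.16 -1.36]
dp cm [-0.1  -0.03 21.02] turn z None
lid disc [0.49408919 0.16206957 0.01887251] [6.20523762 3.10064804 0.01887251]
```

View pics/fin.png

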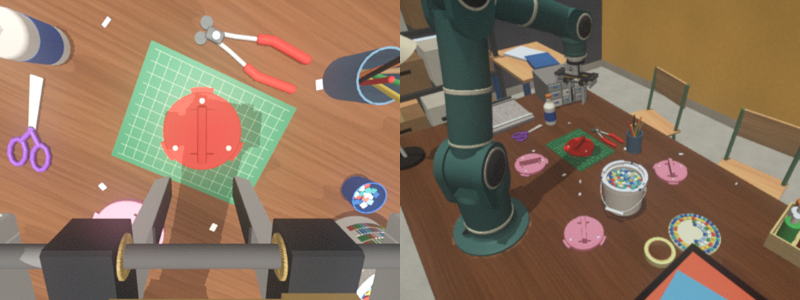

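The pictures show the lid flat and right way up in the middle of the mat (202,130). The tub stands open in place, the other things look undisturbed, and the gripper is clear. (My colour mask mostly missed the disc, so I disregard that plane fit.)

```bash
python3 -c "
from rig import arm
print(arm.sign_off())"
```

```text
the job is handed in; nothing more can be done
None
```

I turned the red lid open, lifted it off and laid it flat and right way up on the green mat; the tub is still in place, the other things look undisturbed, and I handed the job in at about 14 s.

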